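# Load a carton against the sprung plate and shut the storage tray

### The arm

A 6-joint arm with a two-finger parallel gripper is mounted at the origin on a cart in front of the work surface, level with it; the furniture and walls round the work are solid. World frame = base frame: x ahead of the robot, y to its left, z up, the work surface at z = 0. Lengths are in m, angles in rad, forces in N, time in s.
With the tool pointing down it reaches from about 0.4 to 0.825 m from the base axis. Payload 7 kg.
Tool frame: the origin (TCP) lies on the centre line of the jaws, within the pads' length; the fingertips stand 22 mm ahead of it and the grasp point (between the pads) lies 3 mm ahead of it (arm.tcp_to_tips is the distance from the TCP to the fingertips, in m); z points along the fingers, y is the line along which they close (so a half turn about z gives the same grasp; the last joint's range is limited). The gripper opens to 88 mm and grips with 3 to 60 N. Pads are 19 mm wide; open, the fingers measure 130 mm over their backs; the gripper's body (78 mm by 193 mm) begins 47 mm behind the grasp point.
Start: joints at [1.5, 0.359, 0.012, 0, -1.224, -0.288], TCP at [0.237, 0.632, 0.249] pointing down, gripper open.
Joint ranges: [-3.07, 3.07], [-1.43, 2.12], [-1.02, 1.25], [-3.03, 1.67], [-3.05, -0], [-3.03, 3.03]. Speed limits (rad/s): [2.39, 2.39, 3.01, 3.14, 3.14, 3.14].

### API

Orientations are given as [roll, pitch, yaw] about the fixed x, y, z axes, in that order (R = Rz(yaw) Ry(pitch) Rx(roll)).
In Python, from station import arm gives the robot as it stands.
- The arm moves only by the tool jog_arm, never from a script. Its argument "targets" is a list of rows, each an object of numbers: "dx", "dy", "dz": the shift along the tool's x, y, z in mm; "rx", "ry", "rz": the turn, a rotation vector about the tool's x, y, z in rad; "gripper": the closure, from 0 (fully open) to 1 (shut). In form: [{"dx": .., "dy": .., "dz": .., "rx": .., "ry": .., "rz": .., "gripper": ..}, ...]. A call has exactly 8 rows; each row is the pose to reach, as a shift and turn from the pose commanded when the call began, along the tool's axes at that moment; what a row does not reach only later rows make up. A row lasts 1/12 s, in which the tool goes at most 41.7 mm and 7.16 degrees, less where a joint would pass 70% of its speed; a pose out of reach is approached as far as the arm can. A call with a gripper value outside its range is refused whole. The fingers move at their own pace and stop on an object; "force" is the grip in N (left out, the last holds). Time passes only in rows, so rows that repeat a pose let the fingers close, or fill a call up. It gives the time, the measured TCP pose, the force, the opening and the grip force at its end, in the units of the state.
- arm.get_state(): the state, without advancing time (a new reading comes with each control period).
- arm.grab_frame(name): name is "scene" or "top"; returns a dict with "frame" (400x640x3 uint8, red, green, blue), "z_map" (400x640 float32, m along the optical axis (not along the pixel's ray), 0 where there is no reading), "fx", "fy", "cx", "cy" (pixels), "view" (4x4, takes a point from world to camera coordinates). Camera axes: x right, y down, z forward; pixel columns grow to the right and rows downward; lengths in m; the calibration is good to about 2 mm. A picture is of the moment at which its call begins.
- arm.job_done(): hands the job in; it is judged then, once.
The state is a dict: "t": time; "q": joint angles; "qd": joint speeds; "joint_efforts": joint torques, N m; "eef_pos": TCP position; "ee_rot": TCP orientation; "force": force on the tool from outside, world axes, zero at the start; "moment": the same for the moment, N m; "width": finger opening in m; "gripper_force": force on a finger pad.
Only numpy, scipy, OpenCV 4.12 (cv2) and the standard library are available. Lean on these libraries where they do the work, as an engineer would, in place of code of your own. Each camera call takes 0.05 s, during which the arm holds its last target. There are 200 camera calls.

### The job

Put the long white lens-tissue carton away in the grey storage tray: press the spring-loaded plate back (the end of the held carton can do it) and slip the carton in behind the low front wall so that it lies flat on the tray's floor, lengthwise, held between that wall and the plate. Then slide the lid fully shut. Leave the small carton and the timer where they are.

Things in the scene. Friction and masses are not known exactly. Their poses are not given: they have to be found in the camera images.
- tray: fixed grey metal tray, origin at the centre of its floor's underside, z up, x from the low front wall (robot side) to the rear. Floor top z = 6 mm; inside x -81..81, y -65..65. Side walls with lid rails reach z = 55, the front wall (x -87..-81) only z = 16. A fixed dark spring housing fills x 35..81, y -45..45, to z = 46, behind the sprung plate. The rails run on behind to x = 195; outer width 142
- plate (a joint): slide of the sprung plate along the tray's +x, m: 0 at rest (face 74 mm from the front wall's inside), 0.042 fully back (gap 116 mm). The spring returns it toward the front wall at once when let go: 5 N at rest, 12.5 N at 0.030, 15.5 N at the end. With the carton between wall and plate it reads about 0.031
- plate_face (a point): top centre of the plate's front face (the upright face looking at the front wall); face 80 mm wide (y), from z = 8 to z = 41 in the tray's frame
- lid (a joint): the lid slides in the rails along the tray's x, m: 0 shut (front edge over the front wall), 0.125 to 0.142 as found (open, run out to the rear over the housing), stop at 0.142. It stays where it is left; about 1.5 to 3 N moves it. No latch
- lid_grip (a point): top centre of the lid's upright dark grip bar: 10 (x) x 60 (y) x 28 mm tall above the lid's top face. The lid is a 4 mm sheet, 147 mm long, underside z = 47 and top z = 51 in the tray's frame; the bar's centre is 14 mm behind its front edge, so at tray x = -73 mm + the lid's value. Pinch the bar or push it from behind
- carton: loose white carton with a grey band, 62 (x) x 105 (y, its length) x 24.5 mm, about 80 g, lying flat on the worktop; origin at the centre of its underside, z up. Either end may face the plate
- small_carton: bystander: loose blue carton 42 x 58 x 21 mm, origin at the centre of its underside
- timer: bystander: loose white bench timer 62 x 64 x 20 mm lying on its back, origin at the centre of its underside
There are look-alikes about, which are no part of the job. There is more than one size of the carton; the job needs the larger.

How it is judged:
On the way:
1. the carton lies flat and lengthwise on the tray's floor between the front wall and the pressed-back plate (z of carton in the frame of tray between 0.002 and 0.01 m and x of carton in the frame of tray between -0.036 and -0.02 m and angle between carton's own z axis and vertical below 0.07 rad and angle between the y axis of carton and the x axis of tray, either way round below 0.14 rad and value of joint plate between 0.025 and 0.037 m), for 0.2 s.
At the end, for the whole second after the job is handed in: The carton lies flat on the tray's floor (within 4 mm and 4 degrees), lengthwise (within 8 degrees), its near end at the front wall (within 8 mm), the plate resting on its other end (plate 25 to 37 mm back); the lid is shut (within 6 mm); the carton is at rest (all of step 1 and value of joint lid below 0.006 m and linear speed of carton below 0.01 m/s); the robot touches nothing.
It fails at once if the small carton is moved by more than 3 cm (distance of small_carton from where it was at the start of the episode above 0.03 m).
It fails at once if the timer is moved by more than 3 cm (distance of timer from where it was at the start of the episode above 0.03 m).
It also fails if it takes over 51 s, if anything falls off the work surface, if the arm or the gripper's body presses on something with over 40 N, if the wrist force passes 120 N, or if a joint passes its speed limit or range.

## Working session

There is one attempt and no reset: what is moved stays moved. The work goes in short steps, Python scripts to look and compute and a tool call to move; the robot and the scene stay as the last step left them, time stands still between calls to the robot, and variables do not carry over. Pictures are saved under pics/ and viewed, at most 10 in all, crops included, and the job is handed in when it is done.

Besides the shell and the picture viewer there is one more tool, called after "Call:" by a JSON object that holds its "op" and its "data", one argument or row to a line. jog_arm: Moves the arm, as the interface text tells. Its arguments: {"type":"object","properties":{"targets":{"type":"array","items":{"type":"object","properties":{"dx":{"type":"number"},"dy":{"type":"number"},"dz":{"type":"number"},"rx":{"type":"number"},"ry":{"type":"number"},"rz":{"type":"number"},"gripper":{"type":"number"}}}},"force":{"type":"number"}},"required":["targets"]}

```bash
ls; mkdir -p pics
cat > h.py <<'E'
import numpy as np, cv2
from station import arm
def pts(f):
    z=f["z_map"]; v,u=np.mgrid[:z.shape[0],:z.shape[1]]
    c=np.stack([(u-f["cx"])*z/f["fx"],(v-f["cy"])*z/f["fy"],z,np.ones_like(z)],-1)
    w=c@np.linalg.inv(f["view"]).T
    w=w[...,:3]; w[z==0]=np.nan
    return w
def save(n,img): cv2.imwrite(n,img[...,::-1])
E
python3 - <<'E'
from h import *
s=arm.get_state(); print({k:np.round(v,3) for k,v in s.items()})
for n in ["scene","top"]:
    f=arm.grab_frame(n); save(f"pics/{n}0.png",f["frame"]); np.savez(f"{n}0.npz",**f)
    print(n,np.round(np.linalg.inv(f["view"]),3),f["fx"])
E
```

```text
pics
{'t': np.float64(0.0), 'q': array([ 1.5  ,  0.359,  0.011, -0.   , -1.224, -0.288]), 'qd': array([ 0.001, -0.001, -0.002, -0.001, -0.   , -0.001]), 'joint_efforts': array([-1.0000e-03, -5.8272e+01,  2.9306e+01,  6.9970e+00,  7.0000e-03,
       -0.0000e+00]), 'eef_pos': array([0.237, 0.632, 0.248]), 'ee_rot': array([ 3.14 , -0.   , -0.359]), 'force': array([-0.074,  0.41 ,  0.605]), 'moment': array([-0.023, -0.001,  0.021]), 'gripper_force': np.float64(0.0), 'width': np.float64(0.088)}
scene [[-0.442 -0.585  0.68  -0.68 ]
 [-0.897  0.268 -0.352  0.529]
 [ 0.023 -0.765 -0.643  1.217]
 [ 0.     0.     0.     1.   ]] 485.20737645241866
top [[-0.026 -0.995  0.094  0.393]
 [-1.     0.027  0.005 -0.108]
 [-0.007 -0.094 -0.996  1.808]
 [ 0.     0.     0.     1.   ]] 510.53891951008484
```

View pics/scene0.png

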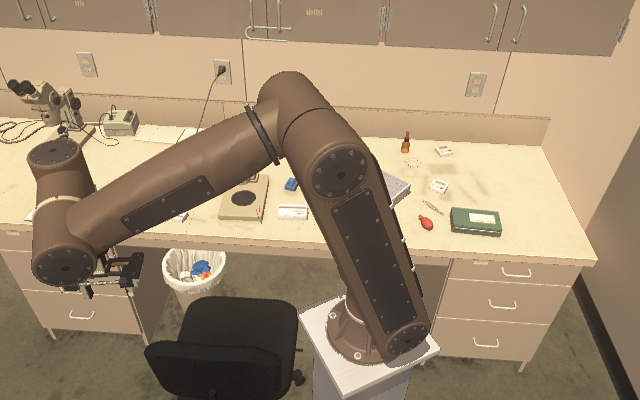

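View pics/top0.png

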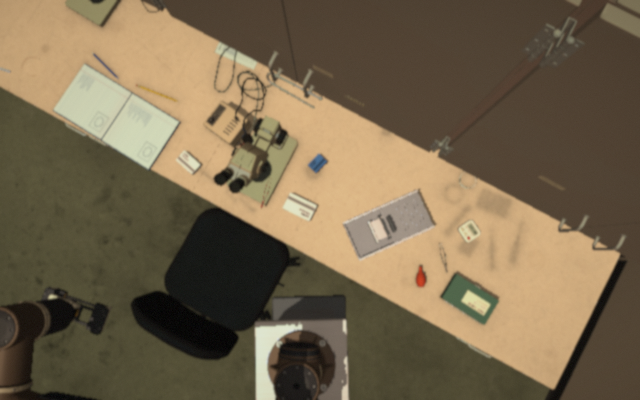

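In scene view the arm hides most of the tray (395,188). A white box stands at (293,212) and the blue carton at (291,184). In top view there are two white boxes with bands: one at (300,206), one at (188,161), the latter smaller-looking. The tray is at (390,223), the timer at (469,231), the blue small carton at (318,162). I'll measure both and view an enlarged crop.

Run:
```python
from h import *
f=dict(np.load("top0.npz")); w=pts(f); im=f["frame"]
hsv=cv2.cvtColor(im,cv2.COLOR_RGB2HSV)
a=cv2.resize(im[180:265,270:490],None,fx=3.6,fy=3.6,interpolation=cv2.INTER_CUBIC)
b=cv2.resize(im[140:180,165:385],None,fx=3.6,fy=3.6,interpolation=cv2.INTER_CUBIC)
save("pics/crop1.png",np.vstack([a,b]))
hm=lambda x0,x1,y0,y1:w[y0:y1,x0:x1]
for n,(x0,x1,y0,y1) in dict(big=(276,324,186,226),small=(172,206,146,178),blue=(305,332,148,178),timer=(452,488,214,248)).items():
    P=w[y0:y1,x0:x1].reshape(-1,3); m=(P[:,2]>.012)&(P[:,2]<.06); Q=P[m]
    (c,s,ang)=cv2.minAreaRect(Q[:,:2].astype(np.float32)*1000)
    print(n,m.sum(),np.round(c),np.round(s),round(ang,1),"z",np.round(np.nanpercentile(Q[:,2],[10,50,90]),4),"r",np.hypot(*c))
# tray
P=w[180:265,335:445]; print("tray z map"); 
for r in range(0,85,6): print(180+r,(np.nan_to_num(P[r,::6,2])*1000).astype(int))
```

```text
big 540 [559. -10.] [155. 117.] 78.1 z [0.0188 0.025  0.0307] r 558.8824979753873
small 287 [712. 394.] [ 98. 102.] 0.4 z [0.0135 0.019  0.0248] r 813.9868430650463
blue 201 [702. -82.] [93. 82.] 75.8 z [0.015 0.021 0.027] r 707.0163902712263
timer 308 [ 455. -589.] [101.  64.] 34.1 z [0.0138 0.0186 0.0248] r 744.3255536664935
tray z map
180 [ -1   0   5   7  -2   0   3   0   0   3   0  -6   0  -7   6   4   0   4
 -12]
186 [10  1  3  7  1  1  0  4  1  3  4 -6  5 -4  7 -6  7  8  0]
192 [-3  1 -1 -7 -2  0  0  0  0 -4  0  3 -1 55  8  2  6 -4  0]
198 [-8  2 -1 -4  2  4  7 -1 10  0 -3 51 59 54 43 -5  2 -4 -2]
204 [-1 -7  0 -1  3  4 -1  3 -4 56 50 56 66 55 59  3  0 12  0]
210 [-1 -3 -1  2  1  5 60  4 61 52 56 51 55 50 43 50  0  8 -1]
216 [-3  6  1  9 53 11  1 16 55 50 43 57 48 50 58 50 -8  3 -5]
222 [ 6  1 56  5  9  4 38 36 37 77 53 50 48 54 46  0 55  8 -1]
228 [-3 -2  4  1  6  4 40 41 38 47 57 50 54 53 46 48 52 -2  4]
234 [-7  5 14  6  5  8  8 32 43 43 48 49 54 48 53 -2  1 -5 -3]
240 [  3   3 -12  10  10   6   5  38   5   9  55  51   0  -1  -4   3   4   0
  -4]
246 [ 4  4  4 12  0  3 12  0  4 52  0 -2  1 -5 -2  4  6  3  3]
252 [ 4  2  0  0  0  7  8 57  6 -5  3  2 -4  1 -2  7  0 -4  7]
258 [-3 -2 -7  3 22 59  1 -3  4  6 -2  0  4  6  0 -9 -3 16  1]
264 [-7 -2 -1  2 -8  5  1 -6  0  3  1 10 -2  6 -3 -1  4 11  5]
```

View pics/crop1.png

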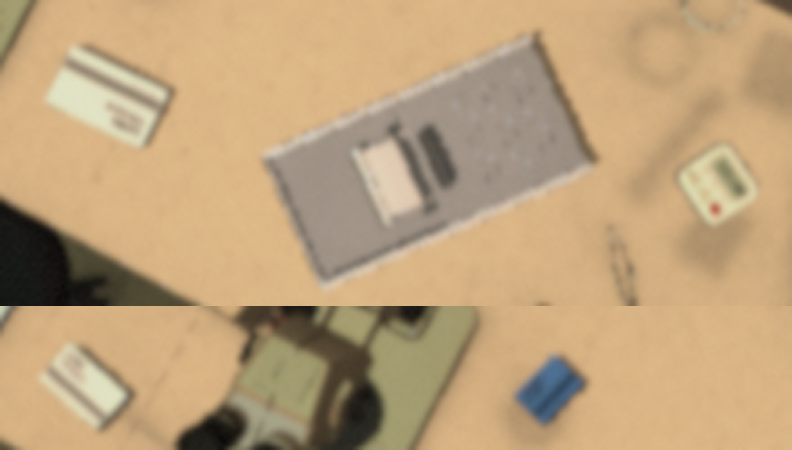

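Crop: the box at top-view (300,206) is about 30 px long, which is about 105 mm. The one at (188,161) is about 80 mm, so the former is the larger carton, the one wanted. The tray's front wall is at its left end (crop 265,157 to 325,283), and the plate, bar and lid lie to the right.

```bash
cat >> h.py <<'E'
def cast(f,uv,z):
    uv=np.atleast_2d(uv).astype(float); T=np.linalg.inv(f["view"])
    d=np.c_[(uv[:,0]-f["cx"])/f["fx"],(uv[:,1]-f["cy"])/f["fy"],np.ones(len(uv))]@T[:3,:3].T
    o=T[:3,3]; return (o+d*((z-o[2])/d[:,2])[:,None])[:,:2]*1000
def blob(f,mask,z,seed):
    n,l=cv2.connectedComponents(mask.astype(np.uint8)); m=(l==l[seed[1],seed[0]]).astype(np.uint8)
    m=cv2.morphologyEx(m,cv2.MORPH_CLOSE,np.ones((5,5)))
    c=max(cv2.findContours(m,0,cv2.CHAIN_APPROX_NONE)[0],key=len)[:,0]
    return m,cv2.minAreaRect(cast(f,c,z).astype(np.float32))
E
python3 - <<'E'
from h import *
f=dict(np.load("top0.npz")); w=pts(f); im=f["frame"]; hsv=cv2.cvtColor(im,cv2.COLOR_RGB2HSV)
print("carton px",im[200,295],im[211,305],"table",im[190,340],"tray",im[235,350],"rail",im[205,390])
for th in (70,60,50): 
    m=(hsv[...,1]<th)&(hsv[...,2]>150)
    mm,r=blob(f,m,.0245,(290,206)); print(th,mm.sum(),np.round(r[0],1),np.round(r[1],1),round(r[2],1))
# tray by low saturation against table, local crop
m=np.zeros(im.shape[:2],bool); sub=hsv[180:265,335:445]; m[180:265,335:445]=(sub[...,1]<75)
mm,r=blob(f,m,.055,(352,238)); print("tray",mm.sum(),np.round(r[0],1),np.round(r[1],1),round(r[2],1))
print(np.round(cv2.boxPoints(r)))
c=np.array([[265,157],[325,284],[595,161],[536,36]])/3.6+[270,180]-.36; print("hand corners",np.round(cast(f,c,.055)))
# obstacle heights on way
P=w.reshape(-1,3); k=(P[:,0]>.2)&(P[:,0]<.62)&(P[:,1]>-.35)&(P[:,1]<.5)&(P[:,2]>.1)
Q=P[k]; print("tall",k.sum(), np.round(Q[::max(1,len(Q)//15)],2))
E
```

```text
carton px [155 141 119] [199 184 157] table [221 184 136] tray [133 121 111] rail [161 147 134]
70 561 [545.9  -6.7] [107.1  65.7] 62.4
60 530 [545.6  -7.4] [105.4  62.8] 62.1
50 295 [535.2  -1.9] [102.3  36.1] 61.9
tray 3499 [ 472.2 -311.7] [145.7 285.8] 22.4
[[ 350. -207.]
 [ 459. -472.]
 [ 594. -416.]
 [ 485. -152.]]
hand corners [[ 481. -158.]
 [ 359. -211.]
 [ 468. -472.]
 [ 590. -421.]]
tall 479 [[0.62 0.21 0.35]
 [0.61 0.21 0.34]
 [0.61 0.22 0.34]
 [0.61 0.14 0.3 ]
 [0.61 0.16 0.32]
 [0.6  0.19 0.34]
 [0.6  0.21 0.34]
 [0.61 0.13 0.25]
 [0.6  0.13 0.29]
 [0.6  0.14 0.31]
 [0.59 0.14 0.33]
 [0.59 0.14 0.33]
 [0.59 0.14 0.32]
 [0.58 0.16 0.34]
 [0.57 0.16 0.34]
 [0.57 0.17 0.34]]
```

Call:
{"op": "jog_arm", "data": {
  "targets": [
    {"dx": 25,"dy": 28,"rz": 0.11},
    {"dx": 52,"dy": 58,"rz": 0.23},
    {"dx": 79,"dy": 89,"rz": 0.35},
    {"dx": 106,"dy": 120,"rz": 0.47},
    {"dx": 133,"dy": 151,"rz": 0.59},
    {"dx": 160,"dy": 182,"rz": 0.71},
    {"dx": 187,"dy": 213,"rz": 0.83},
    {"dx": 213,"dy": 243,"rz": 0.95}
  ]
}}

```text
invalid input at $.targets[0]: expected keys dx, dy, dz, rx, ry, rz, gripper
```

```bash
cat >> h.py <<'E'
from scipy.spatial.transform import Rotation as Ro
def to(*goals):
    s=arm.get_state(); R=Ro.from_euler("xyz",s["ee_rot"])
    print("t",round(float(s["t"]),2),"pos",np.round(s["eef_pos"]*1000,1),"rpy",np.round(s["ee_rot"],3),"q",np.round(s["q"],2),"F",np.round(s["force"],1),"w",round(float(s["width"])*1000,1),"gf",round(float(s["gripper_force"]),1))
    for x,y,z,yaw in goals:
        d=R.inv().apply(np.array([x,y,z])-s["eef_pos"]*1000)
        rv=(R.inv()*Ro.from_euler("xyz",[np.pi,0,yaw])).as_rotvec()
        print((x,y,z,yaw),"d",np.round(d,1),"r",np.round(rv,3))
E
python3 -c "
from h import *
to((400,190,250,-2.058),(546,-7,150,-2.058))"
```

```text
t 0.1 pos [236.9 631.7 247.7] rpy [ 3.14  -0.    -0.359] q [ 1.5   0.36  0.01 -0.   -1.22 -0.29] F [-0.  -0.8 -0.8] w 87.4 gf 0.0
(400, 190, 250, -2.058) d [307.8 356.2  -1.7] r [ 1.000e-03 -1.000e-03  1.699e+00]
(546, -7, 150, -2.058) d [513.7 489.3  98.5] r [ 1.000e-03 -1.000e-03  1.699e+00]
```

Call:
{"op": "jog_arm", "data": {
  "targets": [
    {"dx": 25,"dy": 28,"dz": 0,"rx": 0,"ry": 0,"rz": 0.11,"gripper": 0},
    {"dx": 52,"dy": 58,"dz": 0,"rx": 0,"ry": 0,"rz": 0.23,"gripper": 0},
    {"dx": 79,"dy": 89,"dz": 0,"rx": 0,"ry": 0,"rz": 0.35,"gripper": 0},
    {"dx": 106,"dy": 120,"dz": 0,"rx": 0,"ry": 0,"rz": 0.47,"gripper": 0},
    {"dx": 133,"dy": 151,"dz": 0,"rx": 0,"ry": 0,"rz": 0.59,"gripper": 0},
    {"dx": 160,"dy": 182,"dz": 0,"rx": 0,"ry": 0,"rz": 0.71,"gripper": 0},
    {"dx": 187,"dy": 213,"dz": 0,"rx": 0,"ry": 0,"rz": 0.83,"gripper": 0},
    {"dx": 213,"dy": 243,"dz": 0,"rx": 0,"ry": 0,"rz": 0.95,"gripper": 0}
  ]
}}

```text
t: 0.77
eef_pos: [0.3512, 0.3274, 0.2484]
ee_rot: [3.141, -0.0, -1.314]
force: [0.6, 0.3, -0.3]
width: 0.0876
gripper_force: 0.0
```

```bash
python3 -c "
from h import *
to((400,190,250,-2.058),(450,60,200,-2.058),(546,-7,150,-2.058))"
```

```text
t 0.77 pos [351.2 327.4 248.4] rpy [ 3.141 -0.    -1.314] q [ 1.16  0.03 -0.4  -0.   -1.14 -0.9 ] F [ 0.6  0.3 -0.3] w 87.6 gf 0.0
(400, 190, 250, -2.058) d [145.3 -12.3  -1.6] r [ 0.    -0.     0.744]
(450, 60, 200, -2.058) d [283.7 -27.8  48.4] r [ 0.    -0.     0.744]
(546, -7, 150, -2.058) d [ 372.9 -103.6   98.4] r [ 0.    -0.     0.744]
```

Call:
{"op": "jog_arm", "data": {
  "targets": [
    {"dx": 36,"dy": -3,"dz": 0,"rx": 0,"ry": 0,"rz": 0.1,"gripper": 0},
    {"dx": 72,"dy": -6,"dz": 0,"rx": 0,"ry": 0,"rz": 0.2,"gripper": 0},
    {"dx": 109,"dy": -9,"dz": 0,"rx": 0,"ry": 0,"rz": 0.3,"gripper": 0},
    {"dx": 145,"dy": -12,"dz": 5,"rx": 0,"ry": 0,"rz": 0.4,"gripper": 0},
    {"dx": 180,"dy": -16,"dz": 15,"rx": 0,"ry": 0,"rz": 0.5,"gripper": 0},
    {"dx": 215,"dy": -20,"dz": 25,"rx": 0,"ry": 0,"rz": 0.6,"gripper": 0},
    {"dx": 250,"dy": -24,"dz": 35,"rx": 0,"ry": 0,"rz": 0.7,"gripper": 0},
    {"dx": 284,"dy": -28,"dz": 48,"rx": 0,"ry": 0,"rz": 0.744,"gripper": 0}
  ]
}}

```text
t: 1.43
eef_pos: [0.4521, 0.0609, 0.2006]
ee_rot: [-3.141, 0.001, -2.058]
force: [0.7, 0.4, -0.3]
width: 0.0877
gripper_force: 0.0
```

Run:
```python
from h import *
to((546,-7,120,-2.058),(546,-7,25,-2.058))
f=arm.grab_frame("scene"); np.savez("scene1.npz",**f); save("pics/s1.png",cv2.resize(f["frame"][130:270,190:520],None,fx=2.4,fy=2.4,interpolation=cv2.INTER_CUBIC))
```

```text
t 1.43 pos [452.1  60.9 200.6] rpy [-3.141e+00  1.000e-03 -2.058e+00] q [ 0.57  0.03 -0.52  0.   -1.02 -1.06] F [ 0.7  0.4 -0.3] w 87.7 gf 0.0
(546, -7, 120, -2.058) d [  16.1 -114.7   80.7] r [-0.001  0.001 -0.   ]
(546, -7, 25, -2.058) d [  16.2 -114.7  175.7] r [-0.001  0.001 -0.   ]
```

View pics/s1.png

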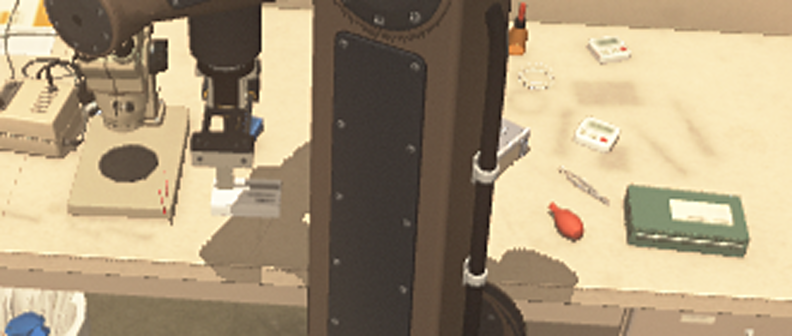

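The arm still hides the tray here, and the gripper stands above the white carton (crop 240,195). The top-view measurement is good enough for the grasp, so I go down.

Call:
{"op": "jog_arm", "data": {
  "targets": [
    {"dx": 5,"dy": -35,"dz": 10,"rx": 0,"ry": 0,"rz": 0,"gripper": 0},
    {"dx": 10,"dy": -70,"dz": 25,"rx": 0,"ry": 0,"rz": 0,"gripper": 0},
    {"dx": 14,"dy": -100,"dz": 45,"rx": 0,"ry": 0,"rz": 0,"gripper": 0},
    {"dx": 16,"dy": -115,"dz": 75,"rx": 0,"ry": 0,"rz": 0,"gripper": 0},
    {"dx": 16,"dy": -115,"dz": 105,"rx": 0,"ry": 0,"rz": 0,"gripper": 0},
    {"dx": 16,"dy": -115,"dz": 125,"rx": 0,"ry": 0,"rz": 0,"gripper": 0},
    {"dx": 16,"dy": -115,"dz": 135,"rx": 0,"ry": 0,"rz": 0,"gripper": 0},
    {"dx": 16,"dy": -115,"dz": 135,"rx": 0,"ry": 0,"rz": 0,"gripper": 0}
  ]
}}

```text
t: 2.15
eef_pos: [0.5446, -0.0054, 0.0631]
ee_rot: [3.138, -0.003, -2.053]
force: [-0.2, 0.2, 0.0]
width: 0.0878
gripper_force: 0.0
```

Run:
```python
from h import *
to((546,-7,26,-2.058))
f=arm.grab_frame("top"); np.savez("top1.npz",**f)
a=cv2.resize(f["frame"][170:270,270:450],None,fx=4.4,fy=4.4,interpolation=cv2.INTER_CUBIC); save("pics/t1.png",a)
```

```text
t 2.15 pos [544.6  -5.4  63.1] rpy [ 3.138e+00 -3.000e-03 -2.053e+00] q [ 0.35  0.34 -0.5  -0.   -0.73 -0.83] F [-0.2  0.2  0. ] w 87.8 gf 0.0
(546, -7, 26, -2.058) d [ 0.6 -2.1 37.1] r [ 0.004 -0.003  0.005]
```

View pics/t1.png

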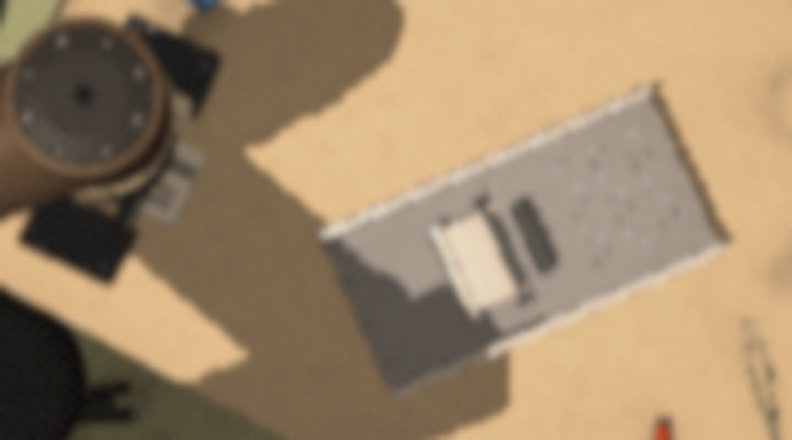

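The top crop shows the gripper over the carton, jaws across its width, and nothing around it touched. The tray's front end is at crop (325,235) to (400,390).

Call:
{"op": "jog_arm", "data": {
  "force": 50,
  "targets": [
    {"dx": 0,"dy": 0,"dz": 20,"rx": 0,"ry": 0,"rz": 0,"gripper": 0},
    {"dx": 0,"dy": 0,"dz": 37,"rx": 0,"ry": 0,"rz": 0,"gripper": 0},
    {"dx": 0,"dy": 0,"dz": 37,"rx": 0,"ry": 0,"rz": 0,"gripper": 0.05},
    {"dx": 0,"dy": 0,"dz": 37,"rx": 0,"ry": 0,"rz": 0,"gripper": 0.5},
    {"dx": 0,"dy": 0,"dz": 37,"rx": 0,"ry": 0,"rz": 0,"gripper": 0.5},
    {"dx": 0,"dy": 0,"dz": 37,"rx": 0,"ry": 0,"rz": 0,"gripper": 0.5},
    {"dx": 0,"dy": 0,"dz": 37,"rx": 0,"ry": 0,"rz": 0,"gripper": 0.5},
    {"dx": 0,"dy": 0,"dz": 37,"rx": 0,"ry": 0,"rz": 0,"gripper": 0.5}
  ]
}}

```text
t: 2.87
eef_pos: [0.547, -0.0045, 0.0299]
ee_rot: [-3.14, 0.001, -2.052]
force: [-2.4, 1.2, 7.8]
width: 0.0618
gripper_force: 50.0
```

Run:
```python
from h import *
R=np.array([[.381,.925],[-.925,.381]])
tr=lambda x,y: np.array([453,-262])+R@[x,y]
print(tr(-64,0),tr(-28.5,0))
to((*tr(-110,0),140,-1.178),(546,-7,25,-2.058))
f=dict(np.load("top1.npz")); P=pts(f)
c=np.array([[323,236],[655,90],[725,240]])/4.4+[270,170]-.4
print("corners",np.round(cast(f,c,.055)))
# plate/lid bar: dark bar top z=.079 
c=np.array([[515,200],[548,270]])/4.4+[270,170]-.4; print("bar ends",np.round(cast(f,c,.079)))
```

```text
[ 428.616 -202.8  ] [ 442.1415 -235.6375]
t 2.87 pos [547.   -4.5  29.9] rpy [-3.140e+00  1.000e-03 -2.052e+00] q [ 0.35  0.39 -0.53  0.   -0.65 -0.83] F [-2.4  1.2  7.8] w 61.8 gf 50.0
(np.float64(411.09), np.float64(-160.25), 140, -1.178) d [ 200.8   48.1 -110.4] r [-0.002  0.001 -0.874]
(546, -7, 25, -2.058) d [ 2.6 -0.3  4.9] r [-0.001  0.001  0.006]
corners [[ 481. -157.]
 [ 588. -421.]
 [ 469. -470.]]
bar ends [[ 503. -305.]
 [ 449. -328.]]
```

The grasp holds at 61.8 mm, matching the carton's 62 mm. Lift, turn, and carry to in front of the tray.

Call:
{"op": "jog_arm", "data": {
  "targets": [
    {"dx": 0,"dy": 0,"dz": -30,"rx": 0,"ry": 0,"rz": 0,"gripper": 0.5},
    {"dx": 20,"dy": 5,"dz": -65,"rx": 0,"ry": 0,"rz": -0.12,"gripper": 0.5},
    {"dx": 50,"dy": 12,"dz": -90,"rx": 0,"ry": 0,"rz": -0.24,"gripper": 0.5},
    {"dx": 85,"dy": 20,"dz": -100,"rx": 0,"ry": 0,"rz": -0.36,"gripper": 0.5},
    {"dx": 120,"dy": 29,"dz": -105,"rx": 0,"ry": 0,"rz": -0.48,"gripper": 0.5},
    {"dx": 150,"dy": 36,"dz": -110,"rx": 0,"ry": 0,"rz": -0.6,"gripper": 0.5},
    {"dx": 180,"dy": 43,"dz": -110,"rx": 0,"ry": 0,"rz": -0.72,"gripper": 0.5},
    {"dx": 201,"dy": 48,"dz": -110,"rx": 0,"ry": 0,"rz": -0.84,"gripper": 0.5}
  ]
}}

```text
t: 3.53
eef_pos: [0.4086, -0.162, 0.1393]
ee_rot: [-3.14, -0.0, -1.208]
force: [-0.3, 0.4, -0.7]
width: 0.0617
gripper_force: 50.0
```

```bash
cat >> h.py <<'E'
A=np.array([[.381,.925],[-.925,.381]]); O=np.array([453.,-262.])
def tr(x,y=0): return O+A@[x,y]
def tf():
    s=arm.get_state(); print("in tray: TCP",np.round(A.T@(s["eef_pos"][:2]*1000-O),1),"z",round(s["eef_pos"][2]*1000,1),"F",np.round(A.T@s["force"][:2],1),"Fz",round(s["force"][2],1),"yaw-err",round(s["ee_rot"][2]+1.18,3),"w",round(s["width"]*1000,1),"t",round(float(s["t"]),2))
E
python3 - <<'E'
from h import *
to((*tr(-75),140,-1.18),(*tr(-75),49,-1.18)); tf()
f=arm.grab_frame("top"); np.savez("top2.npz",**f)
save("pics/t2.png",cv2.resize(f["frame"][170:270,290:450],None,fx=4.8,fy=4.8,interpolation=cv2.INTER_CUBIC))
E
```

```text
t 3.53 pos [ 408.6 -162.   139.3] rpy [-3.14  -0.    -1.208] q [ 0.07  0.07 -0.64 -0.   -0.86  0.29] F [-0.3  0.4 -0.7] w 61.7 gf 50.0
(np.float64(424.425), np.float64(-192.625), 140, -1.18) d [34.3 -3.9 -0.6] r [-0.001 -0.    -0.028]
(np.float64(424.425), np.float64(-192.625), 49, -1.18) d [34.2 -3.8 90.4] r [-0.001 -0.    -0.028]
in tray: TCP [-109.4   -3. ] z 139.3 F [-0.5 -0.1] Fz -0.7 yaw-err -0.028 w 61.7 t 3.53
```

View pics/t2.png

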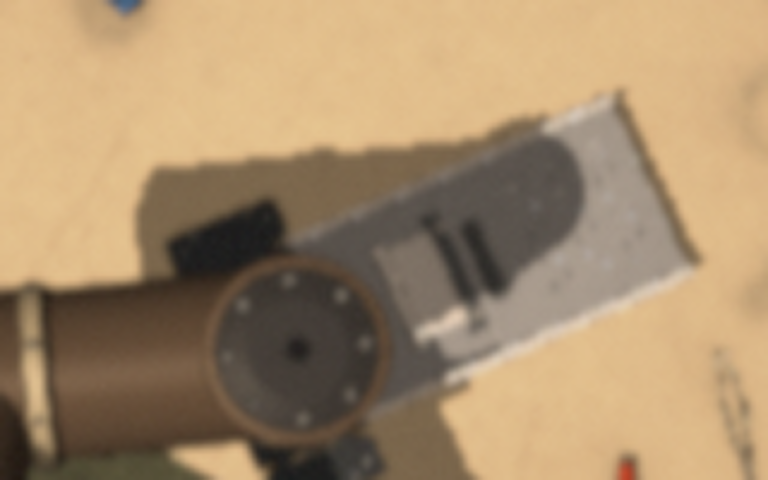

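The gripper is squared up in front of the tray. The carton is hidden beneath the wrist (about 300,350), and the tray has not moved. Lower over the front wall, just short of the plate.

Call:
{"op": "jog_arm", "data": {
  "targets": [
    {"dx": 17,"dy": -2,"dz": 15,"rx": 0,"ry": 0,"rz": -0.028,"gripper": 0.5},
    {"dx": 34,"dy": -4,"dz": 40,"rx": 0,"ry": 0,"rz": -0.028,"gripper": 0.5},
    {"dx": 34,"dy": -4,"dz": 65,"rx": 0,"ry": 0,"rz": -0.028,"gripper": 0.5},
    {"dx": 34,"dy": -4,"dz": 80,"rx": 0,"ry": 0,"rz": -0.028,"gripper": 0.5},
    {"dx": 34,"dy": -4,"dz": 88,"rx": 0,"ry": 0,"rz": -0.028,"gripper": 0.5},
    {"dx": 34,"dy": -4,"dz": 90,"rx": 0,"ry": 0,"rz": -0.028,"gripper": 0.5},
    {"dx": 34,"dy": -4,"dz": 90,"rx": 0,"ry": 0,"rz": -0.028,"gripper": 0.5},
    {"dx": 34,"dy": -4,"dz": 90,"rx": 0,"ry": 0,"rz": -0.028,"gripper": 0.5}
  ]
}}

```text
t: 4.25
eef_pos: [0.4269, -0.1911, 0.0495]
ee_rot: [-3.14, -0.001, -1.184]
force: [0.7, 0.5, -1.7]
width: 0.062
gripper_force: 50.0
```

Run:
```python
from h import *
tf(); to((*tr(-55),49,-1.18))
f=arm.grab_frame("scene"); np.savez("s2.npz",**f)
save("pics/s2.png",cv2.resize(f["frame"][150:250,310:470],None,fx=4.8,fy=4.8,interpolation=cv2.INTER_CUBIC))
```

```text
in tray: TCP [-75.6   2.9] z 49.5 F [-0.2  0.9] Fz -1.7 yaw-err -0.004 w 62.0 t 4.25
t 4.25 pos [ 426.9 -191.1   49.5] rpy [-3.140e+00 -1.000e-03 -1.184e+00] q [ 0.    0.26 -0.68  0.   -0.63  0.38] F [ 0.7  0.5 -1.7] w 62.0 gf 50.0
(np.float64(432.045), np.float64(-211.125), 49, -1.18) d [20.5  2.8  0.5] r [-0.001 -0.001 -0.004]
```

View pics/s2.png

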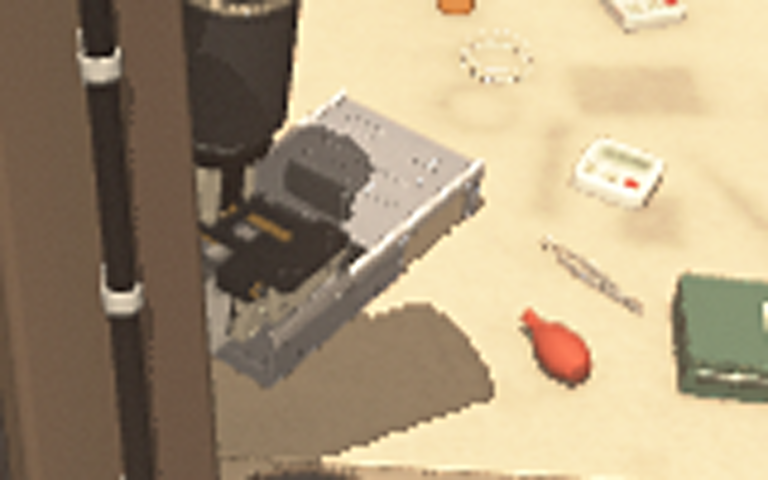

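The carton is held over the tray's front end (crop about 250,330), gripper clear of the side walls, lid bar at (315,190). Now press on the plate slowly, reading the force.

Call:
{"op": "jog_arm", "data": {
  "targets": [
    {"dx": 4,"dy": 1,"dz": 0,"rx": 0,"ry": 0,"rz": 0,"gripper": 0.5},
    {"dx": 8,"dy": 2,"dz": 0,"rx": 0,"ry": 0,"rz": 0,"gripper": 0.5},
    {"dx": 12,"dy": 3,"dz": 0,"rx": 0,"ry": 0,"rz": 0,"gripper": 0.5},
    {"dx": 16,"dy": 3,"dz": 0,"rx": 0,"ry": 0,"rz": 0,"gripper": 0.5},
    {"dx": 20,"dy": 3,"dz": 0,"rx": 0,"ry": 0,"rz": 0,"gripper": 0.5},
    {"dx": 22,"dy": 3,"dz": 0,"rx": 0,"ry": 0,"rz": 0,"gripper": 0.5},
    {"dx": 22,"dy": 3,"dz": 0,"rx": 0,"ry": 0,"rz": 0,"gripper": 0.5},
    {"dx": 22,"dy": 3,"dz": 0,"rx": 0,"ry": 0,"rz": 0,"gripper": 0.5}
  ]
}}

```text
t: 4.97
eef_pos: [0.4316, -0.2126, 0.0486]
ee_rot: [3.142, 0.001, -1.185]
force: [-0.9, 6.1, 2.0]
width: 0.0619
gripper_force: 50.0
```

```bash
python3 -c "
from h import *
tf(); to((*tr(-35),49,-1.18))"
```

```text
in tray: TCP [-53.9  -1. ] z 48.6 F [-6.   1.5] Fz 2.0 yaw-err -0.005 w 61.9 t 4.97
t 4.97 pos [ 431.6 -212.6   48.6] rpy [ 3.142e+00  1.000e-03 -1.185e+00] q [-0.05  0.28 -0.65 -0.   -0.64  0.43] F [-0.9  6.1  2. ] w 61.9 gf 50.0
(np.float64(439.665), np.float64(-229.625), 49, -1.18) d [18.8 -1.1 -0.5] r [ 0.     0.001 -0.005]
```

Call:
{"op": "jog_arm", "data": {
  "targets": [
    {"dx": 4,"dy": 0,"dz": 0,"rx": 0,"ry": 0,"rz": 0,"gripper": 0.5},
    {"dx": 8,"dy": 0,"dz": 0,"rx": 0,"ry": 0,"rz": 0,"gripper": 0.5},
    {"dx": 12,"dy": 0,"dz": 0,"rx": 0,"ry": 0,"rz": 0,"gripper": 0.5},
    {"dx": 16,"dy": 0,"dz": 0,"rx": 0,"ry": 0,"rz": 0,"gripper": 0.5},
    {"dx": 20,"dy": 0,"dz": 0,"rx": 0,"ry": 0,"rz": 0,"gripper": 0.5},
    {"dx": 24,"dy": 0,"dz": 0,"rx": 0,"ry": 0,"rz": 0,"gripper": 0.5},
    {"dx": 24,"dy": 0,"dz": 0,"rx": 0,"ry": 0,"rz": 0,"gripper": 0.5},
    {"dx": 24,"dy": 0,"dz": 0,"rx": 0,"ry": 0,"rz": 0,"gripper": 0.5}
  ]
}}

```text
t: 5.63
eef_pos: [0.4403, -0.2341, 0.0484]
ee_rot: [3.141, 0.002, -1.185]
force: [-1.1, 12.8, 3.8]
width: 0.0619
gripper_force: 50.0
```

Run:
```python
from h import *
tf()
for n in ("top","scene"):
    f=arm.grab_frame(n); np.savez(n+"3.npz",**f)
    a=f["frame"][175:255,330:430] if n=="top" else f["frame"][170:250,330:430]
    if n=="top": b=a
save("pics/t3.png",np.hstack([cv2.resize(i,None,fx=4,fy=4,interpolation=cv2.INTER_CUBIC) for i in (b,a)]))
```

```text
in tray: TCP [-30.6  -1.1] z 48.4 F [-12.3   3.8] Fz 3.8 yaw-err -0.005 w 61.9 t 5.63
```

View pics/t3.png

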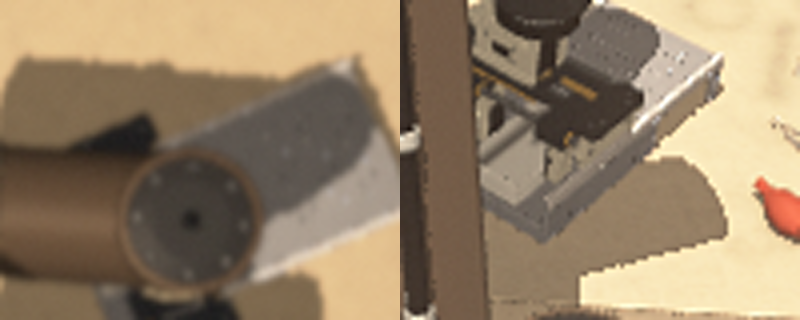

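The scene half shows the gripper fingers inside the walls with the carton between them, and the force of 12.3 N fits a plate about 30 mm back. Push a little further, then begin lowering.

Call:
{"op": "jog_arm", "data": {
  "targets": [
    {"dx": 3,"dy": 0,"dz": 0,"rx": 0,"ry": 0,"rz": 0,"gripper": 0.5},
    {"dx": 6,"dy": 0,"dz": 0,"rx": 0,"ry": 0,"rz": 0,"gripper": 0.5},
    {"dx": 6,"dy": 0,"dz": 0,"rx": 0,"ry": 0,"rz": 0,"gripper": 0.5},
    {"dx": 6,"dy": 0,"dz": 2,"rx": 0,"ry": 0,"rz": 0,"gripper": 0.5},
    {"dx": 6,"dy": 0,"dz": 4,"rx": 0,"ry": 0,"rz": 0,"gripper": 0.5},
    {"dx": 6,"dy": 0,"dz": 6,"rx": 0,"ry": 0,"rz": 0,"gripper": 0.5},
    {"dx": 6,"dy": 0,"dz": 6,"rx": 0,"ry": 0,"rz": 0,"gripper": 0.5},
    {"dx": 6,"dy": 0,"dz": 6,"rx": 0,"ry": 0,"rz": 0,"gripper": 0.5}
  ]
}}

```text
t: 6.4
eef_pos: [0.441, -0.2393, 0.0418]
ee_rot: [3.139, 0.003, -1.185]
force: [-4.4, 13.2, 2.4]
width: 0.0619
gripper_force: 50.0
```

```bash
python3 -c "
from h import *
tf(); to()"
```

```text
in tray: TCP [-25.6  -2.4] z 41.8 F [-13.9   1. ] Fz 2.4 yaw-err -0.005 w 61.9 t 6.4
t 6.4 pos [ 441.  -239.3   41.8] rpy [ 3.139e+00  3.000e-03 -1.185e+00] q [-0.11  0.32 -0.61 -0.   -0.64  0.49] F [-4.4 13.2  2.4] w 61.9 gf 50.0
```

No wall contact 4 mm below its top, so the end is past the wall. Lower to the floor.

Call:
{"op": "jog_arm", "data": {
  "targets": [
    {"dx": 0,"dy": 0,"dz": 1,"rx": 0,"ry": 0,"rz": 0,"gripper": 0.5},
    {"dx": 0,"dy": 0,"dz": 2,"rx": 0,"ry": 0,"rz": 0,"gripper": 0.5},
    {"dx": 0,"dy": 0,"dz": 3,"rx": 0,"ry": 0,"rz": 0,"gripper": 0.5},
    {"dx": 0,"dy": 0,"dz": 4,"rx": 0,"ry": 0,"rz": 0,"gripper": 0.5},
    {"dx": 0,"dy": 0,"dz": 5,"rx": 0,"ry": 0,"rz": 0,"gripper": 0.5},
    {"dx": 0,"dy": 0,"dz": 5.5,"rx": 0,"ry": 0,"rz": 0,"gripper": 0.5},
    {"dx": 0,"dy": 0,"dz": 5.5,"rx": 0,"ry": 0,"rz": 0,"gripper": 0.5},
    {"dx": 0,"dy": 0,"dz": 5.5,"rx": 0,"ry": 0,"rz": 0,"gripper": 0.5}
  ]
}}

```text
t: 7.07
eef_pos: [0.4407, -0.2393, 0.0364]
ee_rot: [3.138, 0.003, -1.185]
force: [-4.0, 13.1, 3.7]
width: 0.0615
gripper_force: 50.0
```

```bash
python3 -c "
from h import *
tf(); to()"
```

```text
in tray: TCP [-25.7  -2.8] z 36.4 F [-13.7   1.3] Fz 3.7 yaw-err -0.005 w 61.5 t 7.07
t 7.07 pos [ 440.7 -239.3   36.4] rpy [ 3.138e+00  3.000e-03 -1.185e+00] q [-0.11  0.33 -0.62 -0.   -0.63  0.49] F [-4.  13.1  3.7] w 61.5 gf 50.0
```

Back off 5 mm so the near end rests on the front wall, and settle onto the floor.

Call:
{"op": "jog_arm", "data": {
  "targets": [
    {"dx": -1,"dy": 0,"dz": 0.5,"rx": 0,"ry": 0,"rz": 0,"gripper": 0.5},
    {"dx": -2,"dy": 0,"dz": 1,"rx": 0,"ry": 0,"rz": 0,"gripper": 0.5},
    {"dx": -3,"dy": 0,"dz": 1,"rx": 0,"ry": 0,"rz": 0,"gripper": 0.5},
    {"dx": -4,"dy": 0,"dz": 1,"rx": 0,"ry": 0,"rz": 0,"gripper": 0.5},
    {"dx": -5,"dy": 0,"dz": 1,"rx": 0,"ry": 0,"rz": 0,"gripper": 0.5},
    {"dx": -5,"dy": 0,"dz": 1,"rx": 0,"ry": 0,"rz": 0,"gripper": 0.5},
    {"dx": -5,"dy": 0,"dz": 1,"rx": 0,"ry": 0,"rz": 0,"gripper": 0.5},
    {"dx": -5,"dy": 0,"dz": 1,"rx": 0,"ry": 0,"rz": 0,"gripper": 0.5}
  ]
}}

```text
t: 7.73
eef_pos: [0.4392, -0.2354, 0.036]
ee_rot: [3.139, 0.002, -1.185]
force: [-5.7, 9.0, 9.4]
width: 0.0619
gripper_force: 50.0
```

```bash
python3 -c "
from h import *
tf(); to()"
```

```text
in tray: TCP [-29.9  -2.7] z 36.0 F [-10.5  -1.9] Fz 9.4 yaw-err -0.005 w 61.9 t 7.73
t 7.73 pos [ 439.2 -235.4   36. ] rpy [ 3.139e+00  2.000e-03 -1.185e+00] q [-0.1   0.32 -0.63 -0.   -0.62  0.48] F [-5.7  9.   9.4] w 61.9 gf 50.0
```

On the floor. Release partly (fingers must stay inside the walls), then rise.

Call:
{"op": "jog_arm", "data": {
  "targets": [
    {"dx": 0,"dy": 0,"dz": 0,"rx": 0,"ry": 0,"rz": 0,"gripper": 0.19},
    {"dx": 0,"dy": 0,"dz": 0,"rx": 0,"ry": 0,"rz": 0,"gripper": 0.19},
    {"dx": 0,"dy": 0,"dz": 0,"rx": 0,"ry": 0,"rz": 0,"gripper": 0.19},
    {"dx": 0,"dy": 0,"dz": 0,"rx": 0,"ry": 0,"rz": 0,"gripper": 0.19},
    {"dx": 0,"dy": 0,"dz": -10,"rx": 0,"ry": 0,"rz": 0,"gripper": 0.19},
    {"dx": 0,"dy": 0,"dz": -25,"rx": 0,"ry": 0,"rz": 0,"gripper": 0.19},
    {"dx": 0,"dy": 0,"dz": -50,"rx": 0,"ry": 0,"rz": 0,"gripper": 0.19},
    {"dx": 0,"dy": 0,"dz": -80,"rx": 0,"ry": 0,"rz": 0,"gripper": 0.19}
  ]
}}

```text
t: 8.4
eef_pos: [0.44, -0.2358, 0.1157]
ee_rot: [3.139, 0.002, -1.185]
force: [0.5, 0.5, -0.3]
width: 0.0711
gripper_force: 0.0
```

```bash
python3 -c "
from h import *
tf(); to((*tr(88),150,-1.18))"
```

```text
in tray: TCP [-29.2  -2. ] z 115.7 F [-0.3  0.7] Fz -0.3 yaw-err -0.005 w 71.1 t 8.4
t 8.4 pos [ 440.  -235.8  115.7] rpy [ 3.139e+00  2.000e-03 -1.185e+00] q [-0.1   0.21 -0.54 -0.   -0.82  0.48] F [ 0.5  0.5 -0.3] w 71.1 gf 0.0
(np.float64(486.528), np.float64(-343.4), 150, -1.18) d [117.1  -2.5 -34.5] r [ 0.003  0.002 -0.005]
```

Call:
{"op": "jog_arm", "data": {
  "targets": [
    {"dx": 10,"dy": 0,"dz": -20,"rx": 0,"ry": 0,"rz": -0.005,"gripper": 0.6},
    {"dx": 35,"dy": -1,"dz": -35,"rx": 0,"ry": 0,"rz": -0.005,"gripper": 1},
    {"dx": 65,"dy": -2,"dz": -35,"rx": 0,"ry": 0,"rz": -0.005,"gripper": 1},
    {"dx": 95,"dy": -2.5,"dz": -35,"rx": 0,"ry": 0,"rz": -0.005,"gripper": 1},
    {"dx": 118,"dy": -2.5,"dz": -35,"rx": 0,"ry": 0,"rz": -0.005,"gripper": 1},
    {"dx": 118,"dy": -2.5,"dz": -35,"rx": 0,"ry": 0,"rz": -0.005,"gripper": 1},
    {"dx": 118,"dy": -2.5,"dz": -35,"rx": 0,"ry": 0,"rz": -0.005,"gripper": 1},
    {"dx": 118,"dy": -2.5,"dz": -35,"rx": 0,"ry": 0,"rz": -0.005,"gripper": 1}
  ]
}}

```text
t: 9.07
eef_pos: [0.4873, -0.3441, 0.1506]
ee_rot: [3.141, 0.001, -1.181]
force: [-0.2, 1.2, 0.2]
width: 0.0234
gripper_force: 0.0
```

Run:
```python
from h import *
tf()
f=arm.grab_frame("top"); g=arm.grab_frame("scene"); np.savez("top4.npz",**f)
save("pics/t4.png",np.hstack([cv2.resize(i,None,fx=4,fy=4,interpolation=cv2.INTER_CUBIC) for i in (f["frame"][175:265,335:435],g["frame"][160:250,330:430])]))
```

```text
in tray: TCP [89.   0.5] z 150.6 F [-1.2  0.3] Fz 0.2 yaw-err -0.001 w 23.4 t 9.07
```

View pics/t4.png

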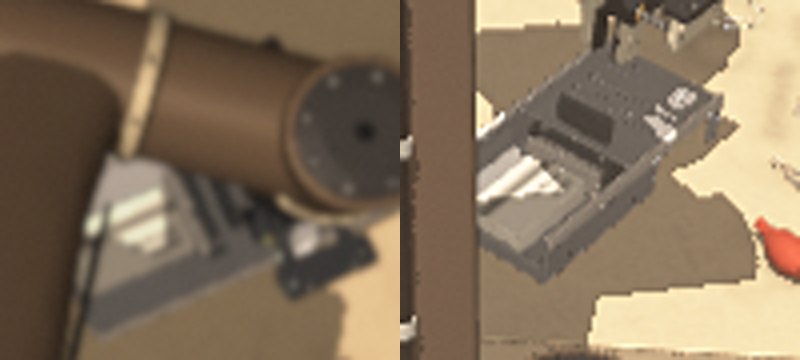

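The carton lies flat in the tray between the front wall and the plate (scene half, about 510–570, 170–230), and the lid bar stands at (585,120), in front of the gripper. Now down behind the bar.

Call:
{"op": "jog_arm", "data": {
  "targets": [
    {"dx": 1,"dy": 0,"dz": 10,"rx": 0,"ry": 0,"rz": 0,"gripper": 1},
    {"dx": 1,"dy": 0,"dz": 25,"rx": 0,"ry": 0,"rz": 0,"gripper": 1},
    {"dx": 1,"dy": 0,"dz": 40,"rx": 0,"ry": 0,"rz": 0,"gripper": 1},
    {"dx": 1,"dy": 0,"dz": 55,"rx": 0,"ry": 0,"rz": 0,"gripper": 1},
    {"dx": 1,"dy": 0,"dz": 65,"rx": 0,"ry": 0,"rz": 0,"gripper": 1},
    {"dx": 1,"dy": 0,"dz": 70,"rx": 0,"ry": 0,"rz": 0,"gripper": 1},
    {"dx": 1,"dy": 0,"dz": 70,"rx": 0,"ry": 0,"rz": 0,"gripper": 1},
    {"dx": 1,"dy": 0,"dz": 70,"rx": 0,"ry": 0,"rz": 0,"gripper": 1}
  ]
}}

```text
t: 9.83
eef_pos: [0.4884, -0.3451, 0.0812]
ee_rot: [3.141, -0.0, -1.179]
force: [0.9, 0.5, -0.2]
width: 0.0006
gripper_force: 0.0
```

```bash
python3 -c "
from h import *
tf()"
```

```text
in tray: TCP [90.3  1.1] z 81.2 F [-0.1  1. ] Fz -0.2 yaw-err 0.001 w 0.6 t 9.83
```

Call:
{"op": "jog_arm", "data": {
  "targets": [
    {"dx": -10,"dy": 0,"dz": 0,"rx": 0,"ry": 0,"rz": 0,"gripper": 1},
    {"dx": -20,"dy": 0,"dz": 0,"rx": 0,"ry": 0,"rz": 0,"gripper": 1},
    {"dx": -32,"dy": 0,"dz": 0,"rx": 0,"ry": 0,"rz": 0,"gripper": 1},
    {"dx": -44,"dy": 0,"dz": 0,"rx": 0,"ry": 0,"rz": 0,"gripper": 1},
    {"dx": -56,"dy": 0,"dz": 0,"rx": 0,"ry": 0,"rz": 0,"gripper": 1},
    {"dx": -68,"dy": 0,"dz": 0,"rx": 0,"ry": 0,"rz": 0,"gripper": 1},
    {"dx": -78,"dy": 0,"dz": 0,"rx": 0,"ry": 0,"rz": 0,"gripper": 1},
    {"dx": -88,"dy": 0,"dz": 0,"rx": 0,"ry": 0,"rz": 0,"gripper": 1}
  ]
}}

```text
t: 10.5
eef_pos: [0.4544, -0.2627, 0.0814]
ee_rot: [-3.141, -0.0, -1.179]
force: [1.2, -0.9, 1.0]
width: 0.0005
gripper_force: 1.0
```

```bash
python3 -c "
from h import *
tf()"
```

```text
in tray: TCP [1.2 1. ] z 81.4 F [1.3 0.8] Fz 1.0 yaw-err 0.001 w 0.5 t 10.5
```

Call:
{"op": "jog_arm", "data": {
  "targets": [
    {"dx": -10,"dy": 0,"dz": 0,"rx": 0,"ry": 0,"rz": 0,"gripper": 1},
    {"dx": -20,"dy": 0,"dz": 0,"rx": 0,"ry": 0,"rz": 0,"gripper": 1},
    {"dx": -30,"dy": 0,"dz": 0,"rx": 0,"ry": 0,"rz": 0,"gripper": 1},
    {"dx": -38,"dy": 0,"dz": 0,"rx": 0,"ry": 0,"rz": 0,"gripper": 1},
    {"dx": -44,"dy": 0,"dz": 0,"rx": 0,"ry": 0,"rz": 0,"gripper": 1},
    {"dx": -49,"dy": 0,"dz": 0,"rx": 0,"ry": 0,"rz": 0,"gripper": 1},
    {"dx": -53,"dy": 0,"dz": 0,"rx": 0,"ry": 0,"rz": 0,"gripper": 1},
    {"dx": -56,"dy": 0,"dz": 0,"rx": 0,"ry": 0,"rz": 0,"gripper": 1}
  ]
}}

```text
t: 11.17
eef_pos: [0.433, -0.2117, 0.081]
ee_rot: [3.141, 0.0, -1.18]
force: [0.8, -2.2, 1.3]
width: 0.0004
gripper_force: 0.8
```

```bash
python3 -c "
from h import *
tf()"
```

```text
in tray: TCP [-54.2   0.7] z 81.0 F [ 2.4 -0.1] Fz 1.3 yaw-err 0.0 w 0.4 t 11.17
```

Push the last millimetres slowly until the force shows the stop.

Call:
{"op": "jog_arm", "data": {
  "targets": [
    {"dx": -1,"dy": 0,"dz": 0,"rx": 0,"ry": 0,"rz": 0,"gripper": 1},
    {"dx": -2,"dy": 0,"dz": 0,"rx": 0,"ry": 0,"rz": 0,"gripper": 1},
    {"dx": -3,"dy": 0,"dz": 0,"rx": 0,"ry": 0,"rz": 0,"gripper": 1},
    {"dx": -4,"dy": 0,"dz": 0,"rx": 0,"ry": 0,"rz": 0,"gripper": 1},
    {"dx": -4.5,"dy": 0,"dz": 0,"rx": 0,"ry": 0,"rz": 0,"gripper": 1},
    {"dx": -4.5,"dy": 0,"dz": 0,"rx": 0,"ry": 0,"rz": 0,"gripper": 1},
    {"dx": -4.5,"dy": 0,"dz": 0,"rx": 0,"ry": 0,"rz": 0,"gripper": 1},
    {"dx": -4.5,"dy": 0,"dz": 0,"rx": 0,"ry": 0,"rz": 0,"gripper": 1}
  ]
}}

```text
t: 11.83
eef_pos: [0.432, -0.2091, 0.081]
ee_rot: [3.141, -0.002, -1.18]
force: [2.9, -11.7, -3.7]
width: 0.0006
gripper_force: 5.7
```

```bash
python3 -c "
from h import *
tf()"
```

```text
in tray: TCP [-56.9   0.7] z 81.0 F [12.  -1.8] Fz -3.7 yaw-err 0.0 w 0.6 t 11.83
```

12 N at TCP x = −57, which is where the shut stop should be. Back off, rise, and clear the view.

Call:
{"op": "jog_arm", "data": {
  "targets": [
    {"dx": 4,"dy": 0,"dz": 0,"rx": 0,"ry": 0,"rz": 0,"gripper": 1},
    {"dx": 8,"dy": 0,"dz": -5,"rx": 0,"ry": 0,"rz": 0,"gripper": 1},
    {"dx": 10,"dy": 0,"dz": -30,"rx": 0,"ry": 0,"rz": 0,"gripper": 1},
    {"dx": 10,"dy": 0,"dz": -65,"rx": 0,"ry": 0,"rz": 0,"gripper": 1},
    {"dx": 0,"dy": -10,"dz": -100,"rx": 0,"ry": 0,"rz": 0,"gripper": 1},
    {"dx": -30,"dy": -30,"dz": -120,"rx": 0,"ry": 0,"rz": 0,"gripper": 1},
    {"dx": -65,"dy": -45,"dz": -120,"rx": 0,"ry": 0,"rz": 0,"gripper": 1},
    {"dx": -100,"dy": -60,"dz": -120,"rx": 0,"ry": 0,"rz": 0,"gripper": 1}
  ]
}}

```text
t: 12.5
eef_pos: [0.4496, -0.0914, 0.2029]
ee_rot: [-3.138, -0.0, -1.182]
force: [0.5, 0.0, -1.8]
width: 0.0004
gripper_force: 0.0
```

Call:
{"op": "jog_arm", "data": {
  "targets": [
    {"dx": -35,"dy": -10,"dz": 0,"rx": 0,"ry": 0,"rz": 0,"gripper": 1},
    {"dx": -70,"dy": -20,"dz": 0,"rx": 0,"ry": 0,"rz": 0,"gripper": 1},
    {"dx": -105,"dy": -20,"dz": 0,"rx": 0,"ry": 0,"rz": 0,"gripper": 1},
    {"dx": -140,"dy": -15,"dz": 0,"rx": 0,"ry": 0,"rz": 0,"gripper": 1},
    {"dx": -175,"dy": -10,"dz": 0,"rx": 0,"ry": 0,"rz": 0,"gripper": 1},
    {"dx": -200,"dy": 0,"dz": 0,"rx": 0,"ry": 0,"rz": 0,"gripper": 1},
    {"dx": -200,"dy": 0,"dz": 0,"rx": 0,"ry": 0,"rz": 0,"gripper": 1},
    {"dx": -200,"dy": 0,"dz": 0,"rx": 0,"ry": 0,"rz": 0,"gripper": 1}
  ]
}}

```text
t: 13.17
eef_pos: [0.3721, 0.0934, 0.2015]
ee_rot: [-3.141, 0.001, -1.176]
force: [-0.5, -0.5, 0.2]
width: 0.0003
gripper_force: 0.0
```

Run:
```python
from h import *
tf()
f=arm.grab_frame("top"); g=arm.grab_frame("scene")
save("pics/t5.png",np.hstack([cv2.resize(i,None,fx=3.3,fy=3.3,interpolation=cv2.INTER_CUBIC) for i in (f["frame"][175:265,330:450],g["frame"][160:250,330:450])]))
P=pts(f)[180:265,335:445].reshape(-1,3); q=(P[:,:2]*1000-O)@A
for x in range(-110,200,15):
    m=(abs(q[:,0]-x)<7)&(abs(q[:,1])<25); print(x,m.sum(),np.round(np.nanpercentile(P[m,2],[10,50,90])*1000) if m.sum() else "")
```

```text
in tray: TCP [-359.6   60.6] z 201.5 F [ 0.2 -0.7] Fz 0.2 yaw-err 0.004 w 0.3 t 13.17
-110 57 [-5.  0.  5.]
-95 55 [-5.  0.  6.]
-80 69 [47. 56. 83.]
-65 51 [48. 53. 78.]
-50 58 [47. 52. 57.]
-35 58 [47. 52. 57.]
-20 57 [46. 53. 58.]
-5 57 [46. 51. 57.]
10 59 [45. 52. 57.]
25 58 [47. 51. 56.]
40 60 [47. 52. 57.]
55 56 [46. 51. 56.]
70 59 [40. 45. 52.]
85 34 [41. 45. 49.]
100 55 [-5.  1.  6.]
115 56 [-6.  1.  6.]
130 54 [-4. -0.  5.]
145 57 [-5.  1.  5.]
160 55 [-6.  0.  7.]
175 59 [-5.  0.  7.]
190 66 [-1. 40. 51.]
```

View pics/t5.png

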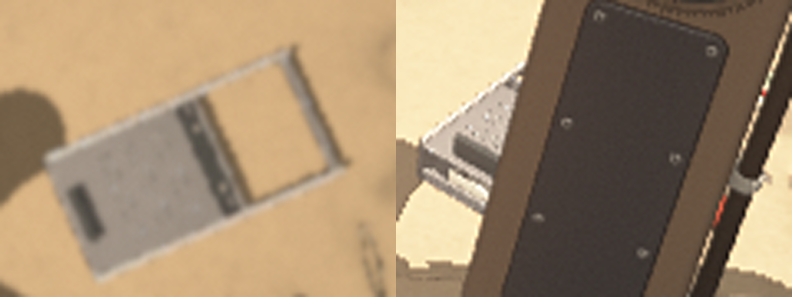

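The lid is shut: its bar is over the front end (85,210), its rear edge is near tray x = 60, and its top is level at 51–52 mm. The carton's white end shows behind the front wall (scene half, 460,180).

```bash
python3 -c "
from station import arm
print(arm.job_done())"
```

```text
the job is handed in; nothing more can be done
None
```

The large carton is lying flat in the tray between the front wall and the plate, the lid is slid shut, and the job was handed in at about 13 s; no verdict came back.

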